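# Fetch the specimen pot from behind the reagent bottles

## Robot

A 6-joint arm with a two-finger parallel gripper is mounted at the origin on the work surface. World frame = base frame: x ahead of the robot, y to its left, z up, the work surface at z = 0. Lengths are in m, angles in rad, forces in N, time in s.
With the tool pointing down it reaches from about 0.4 to 0.825 m from the base axis. Payload 7 kg.
Tool frame: the origin (TCP) lies at the centre of the arm's flange, where the gripper is bolted on; the fingertips stand 178 mm ahead of it and the grasp point (between the pads) lies ahead of it (tcp_to_grasp is the z of the grasp point in the tool frame, in m); z points along the fingers, x is the direction in which the jaws open and shut, and the axes are right-handed (so a half turn about z gives the same grasp; the last joint's range is limited). The gripper opens to 88 mm and grips with 3 to 60 N. Pads are 19 mm wide; open, the fingers measure 130 mm over their backs; the gripper's body (78 mm by 193 mm) begins 47 mm behind the grasp point.
Start: joints at [1.468, 0.359, 0.012, 0, -1.224, -0.288], TCP at [0.257, 0.624, 0.405] pointing down, gripper open.
Joint ranges: [-3.07, 3.07], [-1.43, 2.12], [-1.02, 1.25], [-3.03, 1.67], [-3.05, -0], [-3.03, 3.03]. Speed limits (rad/s): [2.39, 2.39, 3.01, 3.14, 3.14, 3.14].

## Interface

Orientations are given as [roll, pitch, yaw] about the fixed x, y, z axes, in that order (R = Rz(yaw) Ry(pitch) Rx(roll)).
In Python, from station import get_state, grab_frame, job_done, tcp_to_grasp gives the robot as it stands.
- The arm moves only by the tool drive_tool, never from a script. Its argument "moves" is a list of rows, each a list of 7 numbers: the shift along the tool's x, y, z in mm, then the turn, a rotation vector about the tool's x, y, z in degrees, then the closure, from -1 (fully open) to 1 (shut), so that 0 is half open. In form: [[dx, dy, dz, ax, ay, az, claw], ...]. A call has 1 to 12 rows; each row is the pose to reach, as a shift and turn from the pose commanded when the call began, along the tool's axes at that moment; what a row does not reach only later rows make up. A row lasts 1/8 s, in which the tool goes at most 62.5 mm and 10.7 degrees, less where a joint would pass 70% of its speed; a pose out of reach is approached as far as the arm can. A call with a gripper value outside its range is refused whole. The fingers move at their own pace and stop on an object; "grip_force" is the grip in N (left out, the last holds). Time passes only in rows, so rows that repeat a pose let the fingers close. It gives the time, the measured TCP pose, the force and the opening at its end, in the units of the state.
- get_state(): the state, without advancing time (a new reading comes with each control period).
- grab_frame(name): name is "scene" or "top"; returns a dict with "img" (384x512x3 uint8, red, green, blue), "range_z" (384x512 float32, m along the optical axis (not along the pixel's ray), 0 where there is no reading), "fovy" (degrees; the focal length in pixels is half the picture's height over the tangent of half this angle, whatever the lens; pixels are square), "cx", "cy" (the principal point, pixels), "rvec" (rotation vector, rad) and "tvec" (3), from world to camera coordinates, as OpenCV has them. Camera axes: x right, y down, z forward; pixel columns grow to the right and rows downward; lengths in m; the calibration is good to about 2 mm. A picture is of the moment at which its call begins.
- job_done(): hands the job in, once; it reports no verdict.
The state is a dict: "t": time; "q": joint angles; "qd": joint speeds; "joint_efforts": joint torques, N m; "eef_pos": TCP position; "ee_rot": TCP orientation; "force": force on the tool from outside, world axes, zero at the start; "moment": the same for the moment, N m; "width": finger opening in m.
Only numpy, scipy, OpenCV 4.12 (cv2) and the standard library are available. Lean on these libraries where they do the work, as an engineer would, in place of code of your own. Each camera call takes 0.05 s, during which the arm holds its last target. There are 200 camera calls.

## Task

The squat specimen pot is boxed in at the back of the reagent tray. Clear all three tall bottles out of the tray and stand them on the side mat, then take the pot out and stand it in the middle of the lit round glass of the light base. Then put each bottle back upright in the tray on the same spot where it stood before; nothing may be knocked over, and the small vial and the block dish stay in their places in the tray.

Things in the scene. Friction and masses are not known exactly. Their poses are not given: they have to be found in the camera images.
- pot_mid (a point): The specimen pot: squat round clear plastic pot with a ribbed white screw cap, 46 mm diameter, 36 mm tall, 60 g. It stands on the tray's floor, in the middle of the back row, boxed in by the three taller bottles. Point: on its axis, half-way up (18 mm above its underside); z is up along its axis.
- round_grip (a point): Round bottle, off-white plastic: straight round body 48 mm diameter up to 74 mm, short shoulder, white cap 35 mm across, 90 mm tall in all, 130 g. The thickest of the three. Point: on its axis, high on the straight body where it is best gripped, 62 mm above its underside; z is up along its axis.
- square_grip (a point): Square bottle, off-white plastic: square body 42 x 42 mm up to 74 mm, round white cap 30 mm across, 89 mm tall in all, 120 g. Point: on its axis, high on the square body where it is best gripped, 62 mm above its underside; its x and y are square to the flat sides, z is up.
- dropper_grip (a point): Dropper bottle, off-white plastic: slim round body 38 mm diameter up to 72 mm, white collar, and a small dark rubber bulb 15 mm across on top, 93 mm tall in all, 90 g. Point: on its axis, high on the straight body where it is best gripped, 62 mm above its underside; z is up along its axis.
- vial_mid (a point): Bystander in one front corner of the tray: small clear vial with a black cap, 24 mm diameter, 32 mm tall, 30 g, loose. Point: its centre, half-way up.
- block_mid (a point): Bystander in the other front corner of the tray: low square glass block dish, 36 x 36 x 15 mm, 60 g, loose. Point: its centre, half-way up.
- tray: Grey open tray, fixed, 136 (its x) by 194 mm (y), walls 30 mm high, 14 mm lip at the short ends, floor 4 mm over the bench. Six flat rings 54 mm wide: front row x = -29, back row (far from the robot) x = +29; y = -58, 0, +58 mm; things within 3 mm of them. Pot: back middle; tall bottles: back left, back right, front middle, any order; vial, block dish: front corners. Origin: centre of underside.
- mat: Side mat: light grey ribbed flat mat on the bench, fixed, 240 mm (its x) by 140 mm (its y), 3 mm thick, empty at the start. It lies at the left or at the right of the tray. Origin: centre of its underside, on the bench.
- light_glass (a point): Light base: low ivory box, fixed, 200 mm (x) by 150 mm (y), at the other side of the tray. On top, a flat round dark steel disc of 112 mm diameter with a round white lit glass of 95 mm diameter in its middle, all level. Point: centre of the glass, on its surface, 40 mm above the bench; the box reaches from 120 mm before to 80 mm behind it along x; z up.

How it is judged:
On the way, in this order (a step that is already met when the one before it is completed fails the run):
1. all three tall bottles stand upright and released on the side mat while the pot is still in its place in the tray (x of round_grip in the frame of mat between -0.115 and 0.115 m and y of round_grip in the frame of mat between -0.065 and 0.065 m and height (world z) of round_grip between 0.059 and 0.071 m and angle between each of round_grip, square_grip, dropper_grip's own z axis and vertical below 0.1 rad and contact force between each of round_bottle, square_bottle, dropper_bottle and the fingers below 0.05 N and x of square_grip in the frame of mat between -0.115 and 0.115 m and y of square_grip in the frame of mat between -0.065 and 0.065 m and height (world z) of square_grip between 0.059 and 0.071 m and x of dropper_grip in the frame of mat between -0.115 and 0.115 m and y of dropper_grip in the frame of mat between -0.065 and 0.065 m and height (world z) of dropper_grip between 0.059 and 0.071 m and distance of pot_mid from where it was at the start of the episode below 0.03 m), for 0.2 s.
2. the pot stands released in the middle of the lit glass while the three bottles are still on the side mat (horizontal distance between pot_mid and light_glass below 0.015 m and height (world z) of pot_mid between 0.055 and 0.065 m and angle between each of pot_mid, round_grip, square_grip, dropper_grip's own z axis and vertical below 0.1 rad and contact force between each of pot, round_bottle, square_bottle, dropper_bottle and the fingers below 0.05 N and x of round_grip in the frame of mat between -0.115 and 0.115 m and y of round_grip in the frame of mat between -0.065 and 0.065 m and height (world z) of round_grip between 0.059 and 0.071 m and x of square_grip in the frame of mat between -0.115 and 0.115 m and y of square_grip in the frame of mat between -0.065 and 0.065 m and height (world z) of square_grip between 0.059 and 0.071 m and x of dropper_grip in the frame of mat between -0.115 and 0.115 m and y of dropper_grip in the frame of mat between -0.065 and 0.065 m and height (world z) of dropper_grip between 0.059 and 0.071 m), for 0.2 s.
At the end, for the whole second after the job is handed in: The pot stands upright and released on the light base with its axis within 15 mm of the centre of the glass; each of the three bottles stands upright (within 0.1 rad), at rest, within 14 mm of where it stood at the start; the vial and the block dish are within 15 mm of where they were (horizontal distance between pot_mid and light_glass below 0.015 m and height (world z) of pot_mid between 0.055 and 0.065 m and angle between each of pot_mid, round_grip, square_grip, dropper_grip's own z axis and vertical below 0.1 rad and contact force between pot and the fingers below 0.05 N and linear speed of each of pot, round_bottle, square_bottle, dropper_bottle below 0.02 m/s and distance of each of round_grip, square_grip, dropper_grip from where it was at the start of the episode below 0.014 m and distance of each of vial_mid, block_mid from where it was at the start of the episode below 0.015 m); the robot touches nothing.
It fails at once if a tall bottle is tipped over (more than 0.5 rad) (angle between any of round_grip, square_grip, dropper_grip's own z axis and vertical above 0.5 rad).
It fails at once if the pot is tipped over (more than 0.5 rad) (angle between pot_mid's own z axis and vertical above 0.5 rad).
It fails at once if the vial or the block dish is tipped over (more than 0.5 rad) (angle between any of vial_mid, block_mid's own z axis and vertical above 0.5 rad).
It fails at once if the vial or the block dish is moved more than 25 mm (distance of any of vial_mid, block_mid from where it was at the start of the episode above 0.025 m).
It also fails if it takes over 131 s, if anything falls off the work surface, if the arm or the gripper's body presses on something with over 40 N, if the wrist force passes 120 N, or if a joint passes its speed limit or range.

## Working session

There is one attempt and no reset: what is moved stays moved. The work goes in short steps, Python scripts to look and compute and a tool call to move; the robot and the scene stay as the last step left them, time stands still between calls to the robot, and variables do not carry over. Pictures are saved under pics/ and viewed, about 12 in all and at most 16, crops included, and the job is handed in when it is done.

Besides the shell and the picture viewer there is one more tool, called after "Emit:" as name(argument=value, ...) on one line, values as JSON. drive_tool: Moves the arm, as the interface text tells. Its arguments: {"type":"object","properties":{"moves":{"type":"array"},"grip_force":{"type":"number"}},"required":["moves"]}

```bash
ls; mkdir -p pics; cat > h.py <<'E'
import numpy as np, cv2
from station import get_state, grab_frame, job_done, tcp_to_grasp
def cam(f):
    R,_=cv2.Rodrigues(np.array(f["rvec"],float)); t=np.array(f["tvec"],float).ravel()
    h,w=f["img"].shape[:2]; fl=h/2/np.tan(np.radians(f["fovy"])/2)
    return R,t,fl
def cloud(f):
    R,t,fl=cam(f); z=f["range_z"]; v,u=np.indices(z.shape)
    P=np.stack([(u-f["cx"])/fl*z,(v-f["cy"])/fl*z,z],-1)
    return (P-t)@R
def ray(f,u,v,z):
    R,t,fl=cam(f); d=np.array([(u-f["cx"])/fl,(v-f["cy"])/fl,1])@R; c=-R.T@t
    return c+d*(z-c[2])/d[2]
def save(name,img,s=1.5):
    cv2.imwrite("pics/"+name,cv2.resize(img[...,::-1],None,fx=s,fy=s,interpolation=cv2.INTER_CUBIC))
E
python3 - <<'E'
from h import *
s=get_state();print(s,tcp_to_grasp)
for n in("top","scene"):
    f=grab_frame(n);save(n+"0.png",f["img"]);np.save(n+"0.npy",f,allow_pickle=True)
    R,t,fl=cam(f);print(n,-R.T@t,R.round(2).tolist(),fl,f["cx"],f["cy"])
E
```

```text
pics
{'t': 0.0, 'q': array([ 1.46812494e+00,  3.59372981e-01,  1.10611276e-02, -3.36569444e-04,
       -1.22413414e+00, -2.88088981e-01]), 'qd': array([ 0.00022547,  0.00152719,  0.00112848, -0.00188691, -0.00028258,
       -0.00127472]), 'joint_efforts': array([ 1.28761814e-03, -5.82714915e+01,  2.93049502e+01,  6.99714258e+00,
        6.76459749e-03, -1.57782697e-04]), 'eef_pos': array([0.25703711, 0.62392579, 0.40373489]), 'ee_rot': array([-3.14142727e+00, -1.67158044e-03, -1.96167144e+00]), 'force': array([-1.24479734, -0.54662352,  0.10648158]), 'moment': array([0.07240215, 0.02884122, 0.02275463]), 'width': 0.0874943830827362} 0.1593
top [ 0.47304916 -0.02058913  0.99016863] [[-0.01, -1.0, -0.02], [-0.99, 0.01, -0.1], [0.1, 0.02, -0.99]] 410.35333433493224 257.8722052186638 196.8294667603093
scene [ 0.81234153 -0.45572121  0.75935618] [[0.85, 0.53, 0.01], [0.43, -0.67, -0.6], [-0.32, 0.51, -0.8]] 413.7967850075533 259.3659051231665 194.02329231378027
```

View pics/top0.png

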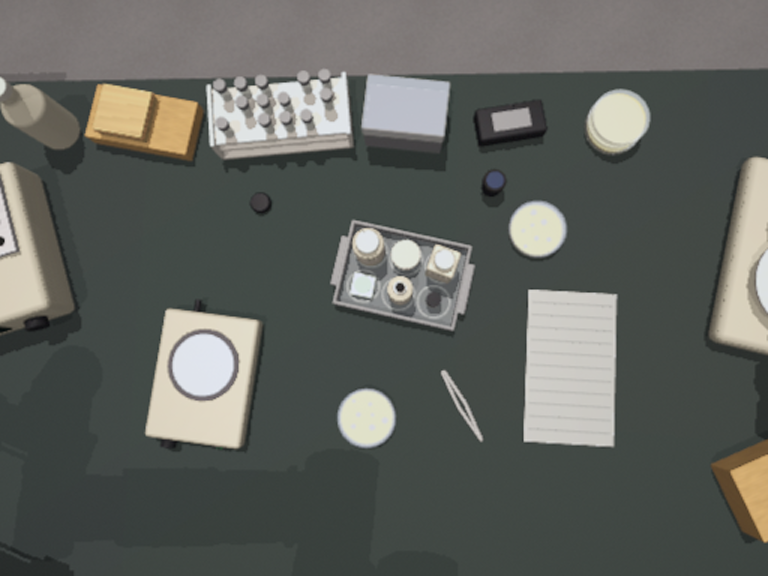

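View pics/scene0.png

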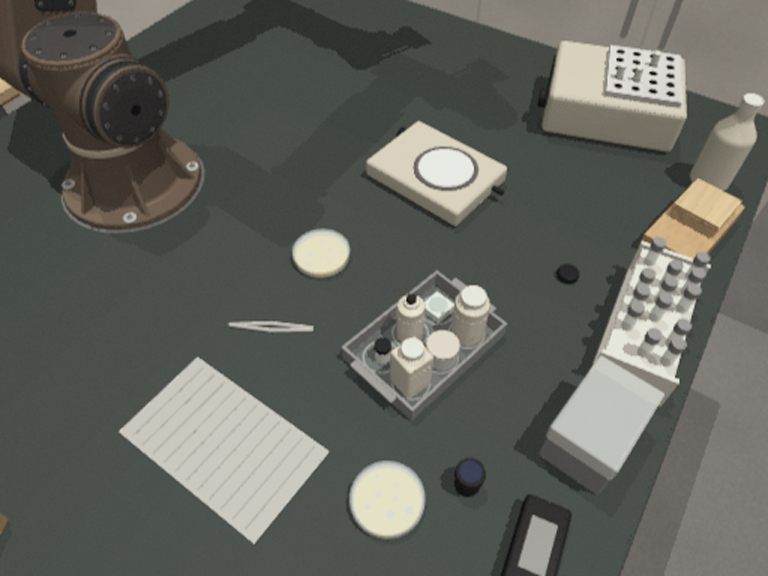

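```bash
python3 - <<'E'
from h import *
f=np.load("top0.npy",allow_pickle=True).item(); P=cloud(f); im=f["img"]; Z=P[...,2]
hsv=cv2.cvtColor(im,cv2.COLOR_RGB2HSV)
def cen(mask,plane,name):
    n,l,st,c=cv2.connectedComponentsWithStats(mask.astype(np.uint8))
    for i in range(1,n):
        if st[i,4]>25:
            m=(l==i); cs,_=cv2.findContours(m.astype(np.uint8),0,2); k=max(cs,key=len)
            W=np.array([ray(f,u,v,plane)[:2]*1000 for u,v in k[:,0]],np.float32)
            r=cv2.minAreaRect(W)
            print(name,st[i,:5],"cen",ray(f,*c[i],plane)[:2].round(4),"rect",np.round(r[0],1),np.round(r[1],1),round(r[2],1),"medz",np.median(Z[m]).round(4))
box=np.zeros(Z.shape,bool); box[140:230,210:325]=1
cen(box&(Z>.082),.092,"caps")
cen(box&(Z>.07)&(Z<.082),.076,"sh")
cen(box&(Z>.034)&(Z<.05),.04,"pot")
cen(box&(Z>.02),.032,"tray")
b2=np.zeros(Z.shape,bool); b2[180:310,340:425]=1
cen(b2&(hsv[...,2]>120),.003,"mat")
b3=np.zeros(Z.shape,bool); b3[195:310,90:185]=1
cen(b3&(Z>.03),.04,"base")
cen(b3&(hsv[...,2]>150)&(hsv[...,1]<35),.04,"glass")
cen(b3&(hsv[...,2]<130)&(Z>.03),.04,"ring")
save("tray.png",im[140:230,210:325],6.5)
E
```

```text
caps [236 153  17  18 209] cen [0.6461 0.0301] rect [644.8  29.5] [38.9 35.1] 6.2 medz 0.0934
caps [289 166  14  15 150] cen [ 0.6186 -0.0833] rect [618.1 -83.9] [29.8 28.3] 43.9 medz 0.0927
caps [261 187  10  10  70] cen [ 0.5779 -0.0175] rect [577.  -16.8] [19.8 20. ] 89.5 medz 0.0879
sh [234 152  22  21 142] cen [0.643  0.0292] rect [646.5  30.2] [47.6 45.9] 89.3 medz 0.0788
sh [284 163  23  23 194] cen [ 0.6171 -0.0825] rect [618.9 -83.2] [41.5 42.3] 68.5 medz 0.0776
sh [258 184  17  17 153] cen [ 0.5778 -0.0177] rect [577.7 -17.8] [35.9 36.1] 89.4 medz 0.0775
pot [260 160  20  19 300] cen [ 0.6361 -0.0268] rect [636.  -26.4] [44.5 42.7] 89.4 medz 0.04
pot [284 194  10  10  74] cen [ 0.5653 -0.0694] rect [566.1 -69.8] [20.9 21. ] 89.3 medz 0.0361
tray [ 220  146   96   74 1305] cen [ 0.6218 -0.0048] rect [604.6 -21. ] [214.9 138.9] 76.9 medz 0.0307
tray [260 159  20  21 309] cen [ 0.637  -0.0269] rect [637.6 -26.9] [44.9 46.8] 71.1 medz 0.0399
tray [283 163  24  25 402] cen [ 0.6225 -0.085 ] rect [622.2 -85. ] [44.  52.1] 68.7 medz 0.0789
tray [258 184  17  19 256] cen [ 0.5812 -0.0175] rect [580.4 -17.6] [37.6 42.5] 89.4 medz 0.0782
tray [284 194  10  12  86] cen [ 0.5655 -0.0696] rect [565.5 -69.5] [22.  23.2] 62.8 medz 0.036
mat [ 349  193   63  105 6143] cen [ 0.4565 -0.2871] rect [ 458.7 -287.1] [141.6 241.3] 86.4 medz 0.0028
base [  97  205   76   94 5567] cen [0.4453 0.2881] rect [440.6 288.6] [149.8 211.8] 82.0 medz 0.0386
glass [  97  207   74   91 3408] cen [0.4354 0.2895] rect [446.9 289.4] [144.9 193.5] 82.1 medz 0.038
glass [ 115  222   41   42 1374] cen [0.4662 0.2872] rect [467.  287.1] [94.9 93.5] 1.1 medz 0.0404
ring [112 220  47  47 307] cen [0.4645 0.2816] rect [465.9 286.8] [107.6 106. ] 89.7 medz 0.0399
ring [107 292   8   7  35] cen [0.3474 0.341 ] rect [347.1 340.3] [17.7 12.1] 80.6 medz 0.0318
```

View pics/tray.png

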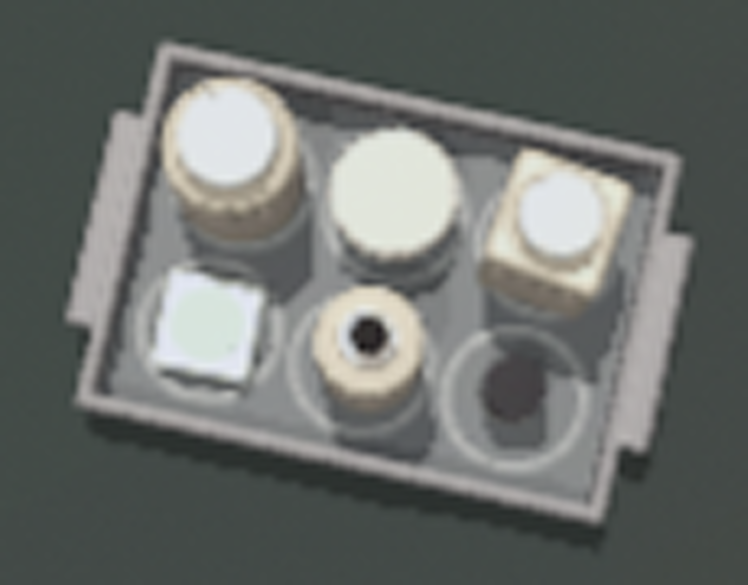

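```bash
cat >> h.py <<'E'
def to(x,y,z,yaw,p=None):
    "grasp-point target (mm, deg) -> tool-frame shift mm and az deg from current pose (p: start x,y,z,yaw instead)"
    s=get_state(); R=cv2.Rodrigues(np.array([0.,0,0]))[0]
    if p is None: p=[*(s["eef_pos"]*1000-[0,0,159.3]),np.degrees(s["ee_rot"][2])]
    a=np.radians(p[3]); d=np.array([x,y,z])-p[:3]
    sh=[d[0]*np.cos(a)+d[1]*np.sin(a), d[0]*np.sin(a)-d[1]*np.cos(a), -d[2]]
    print("at",np.round(p,1),"w",round(s["width"]*1000,1),"F",s["force"].round(1),"shift",np.round(sh,1),"az",round((-(yaw-p[3])+180)%360-180,1),"t",round(s["t"],1)); return [x,y,z,yaw]
E
python3 - <<'E'
from h import *
p=to(618.5,-83.5,180,-111)
p=to(618.5,-83.5,66,-111,p)
p=to(618.5,-83.5,180,-111,p)
p=to(528.6,-291.5,180,-111,p)
E
```

```text
at [ 257.1  624.   244.5 -112.4] w 87.4 F [-0.5  0.5  0.2] shift [ 516.4 -603.7   64.5] az -1.4 t 0.1
at [ 618.5  -83.5  180.  -111. ] w 87.4 F [-0.5  0.5  0.2] shift [ -0.   0. 114.] az 0 t 0.1
at [ 618.5  -83.5   66.  -111. ] w 87.4 F [-0.5  0.5  0.2] shift [  -0.    0. -114.] az 0 t 0.1
at [ 618.5  -83.5  180.  -111. ] w 87.4 F [-0.5  0.5  0.2] shift [226.4   9.4  -0. ] az 0 t 0.1
```

Emit:
drive_tool(moves=[[516.4,-603.7,64,0,0,-1.4,-1],[516.4,-603.7,64,0,0,-1.4,-1],[516.4,-603.7,64,0,0,-1.4,-1],[516.4,-603.7,64,0,0,-1.4,-1],[516.4,-603.7,64,0,0,-1.4,-1],[516.4,-603.7,64,0,0,-1.4,-1],[516.4,-603.7,64,0,0,-1.4,-1],[516.4,-603.7,64,0,0,-1.4,-1],[516.4,-603.7,64,0,0,-1.4,-1],[516.4,-603.7,64,0,0,-1.4,-1],[516.4,-603.7,64,0,0,-1.4,-1],[516.4,-603.7,64,0,0,-1.4,-1]])

```text
t: 1.6
eef_pos: [0.5979, -0.0436, 0.3441]
ee_rot: [3.141, -0.0, -1.937]
force: [1.8, 1.1, 0.3]
width: 0.0878
```

```bash
python3 - <<'E'
from h import *
to(618.5,-83.5,180,-111)
E
```

```text
at [ 597.9  -43.6  184.8 -111. ] w 87.8 F [1.8 1.1 0.3] shift [ 29.9 -33.5   4.8] az 0.0 t 1.6
```

Emit:
drive_tool(moves=[[29.9,-33.5,5,0,0,0,-1],[29.9,-33.5,5,0,0,0,-1],[29.9,-33.5,5,0,0,0,-1],[29.9,-33.5,5,0,0,0,-1]])

```text
t: 2.1
eef_pos: [0.6176, -0.0806, 0.3397]
ee_rot: [-3.141, 0.0, -1.936]
force: [-0.1, 0.2, -0.2]
width: 0.0872
```

```bash
python3 - <<'E'
from h import *
to(618.5,-83.5,180,-111)
f=grab_frame("scene");save("s1.png",f["img"][150:350,180:400],3);
E
```

```text
at [ 617.6  -80.6  180.4 -110.9] w 87.2 F [-0.1  0.2 -0.2] shift [ 2.4 -1.9  0.4] az 0.1 t 2.1
```

View pics/s1.png

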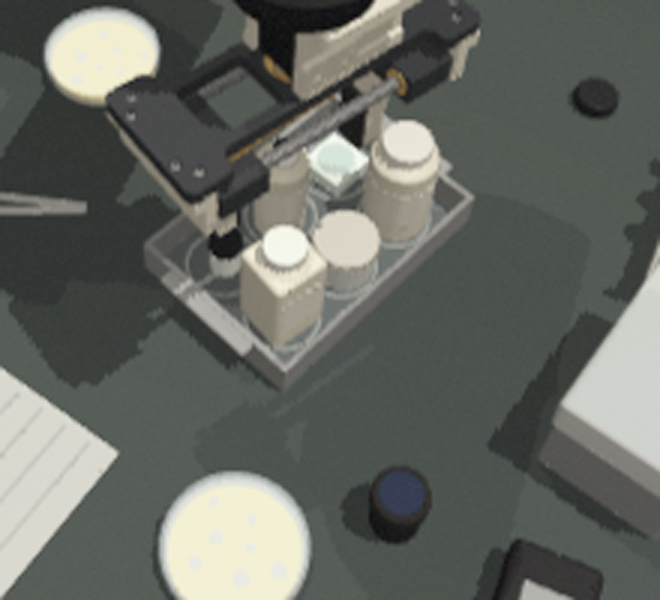

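Emit:
drive_tool(moves=[[2.4,-1.9,0,0,0,0,-1],[2.4,-1.9,40,0,0,0,-1],[2.4,-1.9,80,0,0,0,-1],[2.4,-1.9,110,0,0,0,-1],[2.4,-1.9,114,0,0,0,-1],[2.4,-1.9,114,0,0,0,-1],[2.4,-1.9,114,0,0,0,-1]])

```text
t: 3.02
eef_pos: [0.6194, -0.0843, 0.2271]
ee_rot: [-3.139, 0.001, -1.937]
force: [-0.5, -0.2, 0.5]
width: 0.0878
```

```bash
python3 - <<'E'
from h import *
to(618.5,-83.5,66,-111)
E
```

```text
at [ 619.4  -84.3   67.8 -111. ] w 87.8 F [-0.5 -0.2  0.5] shift [-0.4  1.2  1.8] az 0.0 t 3.0
```

Emit:
drive_tool(moves=[[0,0,2,0,0,0,1],[0,0,2,0,0,0,1],[0,0,2,0,0,0,1],[0,0,2,0,0,0,1],[0,0,2,0,0,0,1],[0,0,2,0,0,0,1]], grip_force=15)

```text
t: 3.78
eef_pos: [0.6188, -0.0844, 0.2234]
ee_rot: [3.142, -0.0, -1.937]
force: [0.5, 0.9, -0.2]
width: 0.0418
```

```bash
python3 - <<'E'
from h import *
to(528.6,-291.5,180,-111)
f=grab_frame("top");im=f["img"];P=cloud(f)[...,2]
save("t1.png",im[120:250,190:345],5)
E
```

```text
at [ 618.8  -84.4   64.1 -111. ] w 41.8 F [ 0.5  0.9 -0.2] shift [ 225.6   10.  -115.9] az 0.0 t 3.8
```

View pics/t1.png

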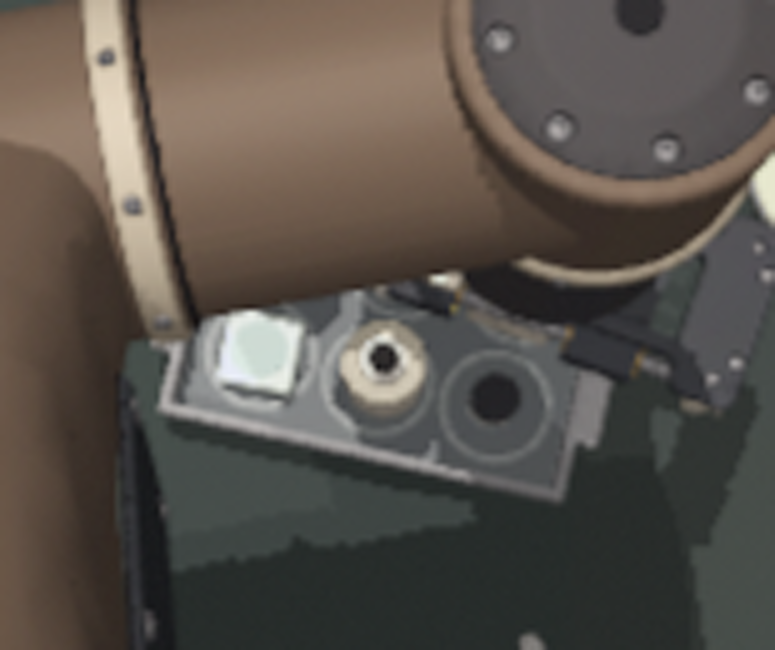

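Emit:
drive_tool(moves=[[0,0,-30,0,0,0,1],[0,0,-75,0,0,0,1],[0,0,-116,0,0,0,1],[40,2,-116,0,0,0,1],[90,4,-116,0,0,0,1],[140,6,-116,0,0,0,1],[190,8,-116,0,0,0,1],[225.6,10,-116,0,0,0,1],[225.6,10,-116,0,0,0,1],[225.6,10,-116,0,0,0,1],[225.6,10,-116,0,0,0,1],[225.6,10,-116,0,0,0,1]])

```text
t: 5.32
eef_pos: [0.529, -0.2907, 0.3394]
ee_rot: [3.142, 0.0, -1.936]
force: [0.2, 0.8, -1.4]
width: 0.0419
```

```bash
python3 - <<'E'
from h import *
to(528.6,-291.5,64,-111)
E
```

```text
at [ 529.  -290.7  180.1 -110.9] w 41.9 F [ 0.2  0.8 -1.4] shift [9.000e-01 1.000e-01 1.161e+02] az 0.1 t 5.3
```

Emit:
drive_tool(moves=[[0,0,40,0,0,0,1],[0,0,80,0,0,0,1],[0,0,105,0,0,0,1],[0,0,113,0,0,0,1],[0,0,116,0,0,0,1],[0,0,116.5,0,0,0,1],[0,0,116.5,0,0,0,1],[0,0,116.5,0,0,0,-1],[0,0,116.5,0,0,0,-1],[0,0,116.5,0,0,0,-1],[0,0,116.5,0,0,0,-1],[0,0,116.5,0,0,0,-1]])

```text
t: 6.82
eef_pos: [0.5286, -0.2915, 0.2229]
ee_rot: [3.142, -0.0, -1.937]
force: [0.7, 0.1, -0.1]
width: 0.0851
```

```bash
python3 - <<'E'
from h import *
p=to(529,-290.5,180,-111)
p=to(645.5,29.5,180,-103,[529,-290.5,180,-111])
E
```

```text
at [ 528.6 -291.5   63.6 -111. ] w 85.1 F [ 0.7  0.1 -0.1] shift [  -1.1   -0.  -116.4] az 0.0 t 6.8
at [ 529.  -290.5  180.  -111. ] w 85.1 F [ 0.7  0.1 -0.1] shift [-340.5    5.9   -0. ] az -8 t 6.8
```

Emit:
drive_tool(moves=[[0,0,-30,0,0,0,-1],[0,0,-75,0,0,0,-1],[0,0,-116,0,0,0,-1],[-40,0,-116,0,0,-2,-1],[-95,2,-116,0,0,-4,-1],[-150,3,-116,0,0,-6,-1],[-205,4,-116,0,0,-8,-1],[-260,5,-116,0,0,-8,-1],[-315,6,-116,0,0,-8,-1],[-341,6,-116,0,0,-8,-1],[-341,6,-116,0,0,-8,-1],[-341,6,-116,0,0,-8,-1]])

```text
t: 8.32
eef_pos: [0.6449, 0.0284, 0.3387]
ee_rot: [3.141, -0.0, -1.798]
force: [0.3, 1.0, 0.6]
width: 0.0876
```

```bash
python3 - <<'E'
from h import *
to(645.5,29.5,65,-103)
f=grab_frame("scene");P=cloud(f);m=(abs(P[...,0]-.528)<.06)&(abs(P[...,1]+.29)<.06)
print(P[m&(P[...,2]>.07)].max(0),np.median(P[m&(P[...,2]>.085)],0))
E
```

```text
at [ 644.9   28.4  179.4 -103. ] w 87.6 F [0.3 1.  0.6] shift [ -1.2  -0.4 114.4] az -0.0 t 8.3
[ 0.55620221 -0.26809964  0.09560215] [ 0.53129233 -0.29389768  0.09230507]
```

Square stands on the mat. Now the round bottle.

Emit:
drive_tool(moves=[[-1,0,40,0,0,0,-1],[-1,0,80,0,0,0,-1],[-1,0,108,0,0,0,-1],[-1,0,114,0,0,0,-1],[-1,0,114,0,0,0,-1],[-1,0,114,0,0,0,-1],[-1,0,114,0,0,0,1],[-1,0,114,0,0,0,1],[-1,0,114,0,0,0,1],[-1,0,114,0,0,0,1],[-1,0,114,0,0,0,1],[-1,0,114,0,0,0,1]])

```text
t: 9.88
eef_pos: [0.6454, 0.03, 0.2249]
ee_rot: [3.142, -0.0, -1.797]
force: [-0.6, -1.2, 1.3]
width: 0.0477
```

```bash
python3 - <<'E'
from h import *
to(458.7,-287.1,180,-103)
E
```

```text
at [ 645.4   30.    65.6 -103. ] w 47.7 F [-0.6 -1.2  1.3] shift [ 350.9  110.7 -114.4] az 0.0 t 9.9
```

Emit:
drive_tool(moves=[[0,0,-30,0,0,0,1],[0,0,-75,0,0,0,1],[0,0,-115,0,0,0,1],[40,13,-115,0,0,0,1],[95,30,-115,0,0,0,1],[150,47,-115,0,0,0,1],[205,65,-115,0,0,0,1],[260,82,-115,0,0,0,1],[310,98,-115,0,0,0,1],[350.9,110.7,-115,0,0,0,1],[350.9,110.7,-115,0,0,0,1],[350.9,110.7,-115,0,0,0,1]])

```text
t: 11.38
eef_pos: [0.4586, -0.2871, 0.3398]
ee_rot: [3.142, 0.0, -1.798]
force: [-0.9, 0.9, -1.6]
width: 0.0475
```

```bash
python3 - <<'E'
from h import *
to(458.7,-287.1,65,-103)
E
```

```text
at [ 458.6 -287.1  180.5 -103. ] w 47.5 F [-0.9  0.9 -1.6] shift [-0.000e+00 -1.000e-01  1.155e+02] az -0.0 t 11.4
```

Emit:
drive_tool(moves=[[0,0,40,0,0,0,1],[0,0,80,0,0,0,1],[0,0,105,0,0,0,1],[0,0,113,0,0,0,1],[0,0,115,0,0,0,1],[0,0,115.5,0,0,0,1],[0,0,115.5,0,0,0,1],[0,0,115.5,0,0,0,-1],[0,0,115.5,0,0,0,-1],[0,0,115.5,0,0,0,-1],[0,0,115.5,0,0,0,-1],[0,0,115.5,0,0,0,-1]])

```text
t: 12.88
eef_pos: [0.4587, -0.2871, 0.2244]
ee_rot: [3.142, -0.0, -1.798]
force: [0.0, -0.7, -0.2]
width: 0.0866
```

```bash
python3 - <<'E'
from h import *
to(577.5,-17.5,180,-103)
E
```

```text
at [ 458.7 -287.1   65.1 -103. ] w 86.6 F [ 0.  -0.7 -0.2] shift [-289.4  -55.2 -114.9] az 0.0 t 12.9
```

Emit:
drive_tool(moves=[[0,0,-30,0,0,0,-1],[0,0,-75,0,0,0,-1],[0,0,-115,0,0,0,-1],[-40,-8,-115,0,0,0,-1],[-90,-17,-115,0,0,0,-1],[-140,-27,-115,0,0,0,-1],[-190,-36,-115,0,0,0,-1],[-240,-46,-115,0,0,0,-1],[-280,-53,-115,0,0,0,-1],[-289.4,-55.2,-115,0,0,0,-1],[-289.4,-55.2,-115,0,0,0,-1],[-289.4,-55.2,-115,0,0,0,-1]])

```text
t: 14.38
eef_pos: [0.577, -0.0183, 0.3393]
ee_rot: [3.141, -0.0, -1.798]
force: [0.1, 0.3, -0.2]
width: 0.0877
```

```bash
python3 - <<'E'
from h import *
to(577.5,-17.5,65,-103)
E
```

```text
at [ 577.   -18.3  180.  -103. ] w 87.7 F [ 0.1  0.3 -0.2] shift [ -0.9  -0.3 115. ] az -0.0 t 14.4
```

Emit:
drive_tool(moves=[[-1,0,40,0,0,0,-1],[-1,0,80,0,0,0,-1],[-1,0,108,0,0,0,-1],[-1,0,114.5,0,0,0,-1],[-1,0,114.5,0,0,0,-1],[-1,0,114.5,0,0,0,1],[-1,0,114.5,0,0,0,1],[-1,0,114.5,0,0,0,1],[-1,0,114.5,0,0,0,1],[-1,0,114.5,0,0,0,1],[-1,0,114.5,0,0,0,1],[-1,0,114.5,0,0,0,1]])

```text
t: 15.88
eef_pos: [0.5777, -0.0165, 0.2249]
ee_rot: [3.141, -0.0, -1.798]
force: [-0.2, -0.1, 0.1]
width: 0.0373
```

```bash
python3 - <<'E'
from h import *
to(388.8,-282.7,180,-103)
E
```

```text
at [ 577.7  -16.5   65.6 -103. ] w 37.3 F [-0.2 -0.1  0.1] shift [ 301.8  124.2 -114.4] az 0.0 t 15.9
```

Emit:
drive_tool(moves=[[0,0,-30,0,0,0,1],[0,0,-75,0,0,0,1],[0,0,-115,0,0,0,1],[40,16,-115,0,0,0,1],[90,37,-115,0,0,0,1],[140,57,-115,0,0,0,1],[190,78,-115,0,0,0,1],[240,99,-115,0,0,0,1],[285,117,-115,0,0,0,1],[301.8,124.2,-115,0,0,0,1],[301.8,124.2,-115,0,0,0,1],[301.8,124.2,-115,0,0,0,1]])

```text
t: 17.38
eef_pos: [0.389, -0.2824, 0.3399]
ee_rot: [-3.141, 0.0, -1.798]
force: [-0.3, -0.1, -1.4]
width: 0.0377
```

```bash
python3 - <<'E'
from h import *
to(388.8,-282.7,65,-103)
E
```

```text
at [ 389.  -282.4  180.6 -103. ] w 37.7 F [-0.3 -0.1 -1.4] shift [  0.3   0.2 115.6] az -0.0 t 17.4
```

Emit:
drive_tool(moves=[[0,0,40,0,0,0,1],[0,0,80,0,0,0,1],[0,0,105,0,0,0,1],[0,0,113,0,0,0,1],[0,0,115,0,0,0,1],[0,0,115.5,0,0,0,1],[0,0,115.5,0,0,0,1],[0,0,115.5,0,0,0,-1],[0,0,115.5,0,0,0,-1],[0,0,115.5,0,0,0,-1],[0,0,115.5,0,0,0,-1],[0,0,115.5,0,0,0,-1]])

```text
t: 18.88
eef_pos: [0.3889, -0.2826, 0.2244]
ee_rot: [3.142, -0.0, -1.798]
force: [0.1, -0.0, -0.1]
width: 0.0824
```

Emit:
drive_tool(moves=[[0,0,-30,0,0,0,-1],[0,0,-75,0,0,0,-1],[0,0,-115,0,0,0,-1],[0,0,-115,0,0,0,-1],[0,0,-115,0,0,0,-1]])

```text
t: 19.5
eef_pos: [0.3885, -0.2825, 0.339]
ee_rot: [3.141, 0.0, -1.798]
force: [-0.1, -0.7, -0.9]
width: 0.0874
```

```bash
python3 - <<'E'
from h import *
to(636,-26.5,180,-103)
f=grab_frame("top");save("t2.png",f["img"][130:320,200:430],3.2)
P=cloud(f);m=(abs(P[...,0]-.633)<.05)&(abs(P[...,1]+.027)<.05)&(P[...,2]>.034)&(P[...,2]<.05)
v,u=np.nonzero(m);print(len(u),ray(f,u.mean(),v.mean(),.04))
E
```

```text
at [ 388.5 -282.5  179.7 -103. ] w 87.4 F [-0.1 -0.7 -0.9] shift [-3.051e+02 -1.835e+02 -3.000e-01] az -0.0 t 19.5
301 [ 0.63604525 -0.02684516  0.04      ]
```

View pics/t2.png

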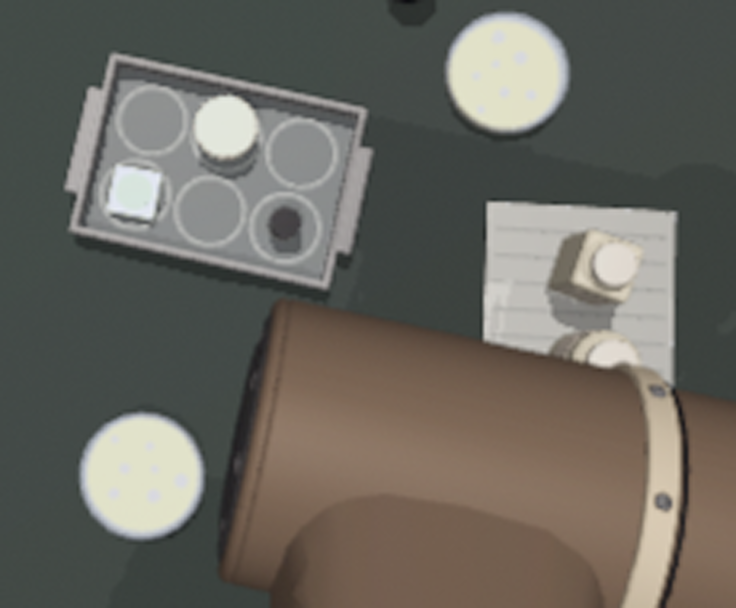

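Emit:
drive_tool(moves=[[-40,-24,0,0,0,0,-1],[-90,-54,0,0,0,0,-1],[-140,-84,0,0,0,0,-1],[-190,-114,0,0,0,0,-1],[-240,-144,0,0,0,0,-1],[-285,-171,0,0,0,0,-1],[-305,-183.5,0,0,0,0,-1],[-305,-183.5,0,0,0,0,-1],[-305,-183.5,0,0,0,0,-1],[-305,-183.5,0,0,0,0,-1]])

```text
t: 20.8
eef_pos: [0.6355, -0.0276, 0.3394]
ee_rot: [3.141, -0.0, -1.799]
force: [-0.3, -0.2, 0.5]
width: 0.0878
```

```bash
python3 - <<'E'
from h import *
to(636,-26.7,29,-103)
f=grab_frame("scene");save("s2.png",f["img"][200:384,60:300],3)
E
```

```text
at [ 635.5  -27.6  180.1 -103. ] w 87.8 F [-0.3 -0.2  0.5] shift [ -1.   -0.2 151.1] az -0.0 t 20.8
```

View pics/s2.png

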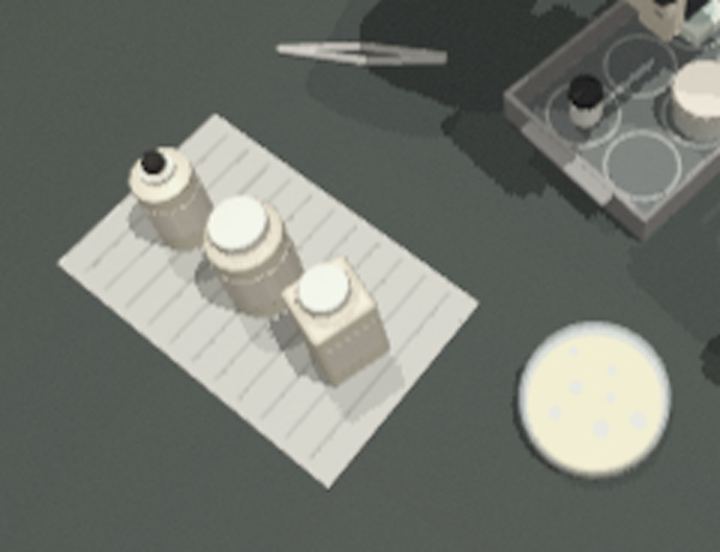

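All three stand upright on the mat (bases at about (185,235), (265,300), (340,370)). Now the pot.

Emit:
drive_tool(moves=[[-1,0,40,0,0,0,-1],[-1,0,85,0,0,0,-1],[-1,0,125,0,0,0,-1],[-1,0,145,0,0,0,-1],[-1,0,150.5,0,0,0,-1],[-1,0,150.5,0,0,0,-1],[-1,0,150.5,0,0,0,1],[-1,0,150.5,0,0,0,1],[-1,0,150.5,0,0,0,1],[-1,0,150.5,0,0,0,1],[-1,0,150.5,0,0,0,1],[-1,0,150.5,0,0,0,1]])

```text
t: 22.35
eef_pos: [0.6364, -0.0258, 0.1891]
ee_rot: [3.142, -0.0, -1.797]
force: [-1.1, -0.6, 2.6]
width: 0.0457
```

```bash
python3 - <<'E'
from h import *
to(466.5,287.1,130,-103)
E
```

```text
at [ 636.4  -25.8   29.8 -103. ] w 45.7 F [-1.1 -0.6  2.6] shift [-266.7  235.9 -100.2] az 0.0 t 22.4
```

Emit:
drive_tool(moves=[[0,0,-30,0,0,0,1],[0,0,-70,0,0,0,1],[0,0,-100,0,0,0,1],[-30,26,-100,0,0,0,1],[-70,62,-100,0,0,0,1],[-110,97,-100,0,0,0,1],[-150,133,-100,0,0,0,1],[-190,168,-100,0,0,0,1],[-230,203,-100,0,0,0,1],[-266.7,236,-100,0,0,0,1],[-266.7,236,-100,0,0,0,1],[-266.7,236,-100,0,0,0,1]])

```text
t: 23.85
eef_pos: [0.4662, 0.2872, 0.2887]
ee_rot: [3.141, -0.0, -1.797]
force: [-0.2, 0.1, -0.9]
width: 0.0455
```

```bash
python3 - <<'E'
from h import *
to(466.5,287.1,66,-103)
E
```

```text
at [ 466.2  287.2  129.4 -102.9] w 45.5 F [-0.2  0.1 -0.9] shift [ 0.  -0.3 63.4] az 0.1 t 23.9
```

Emit:
drive_tool(moves=[[0,0,30,0,0,0,1],[0,0,50,0,0,0,1],[0,0,60,0,0,0,1],[0,0,63,0,0,0,1],[0,0,64,0,0,0,1],[0,0,64,0,0,0,1],[0,0,64,0,0,0,-1],[0,0,64,0,0,0,-1],[0,0,64,0,0,0,-1],[0,0,64,0,0,0,-1],[0,0,64,0,0,0,-1]])

```text
t: 25.22
eef_pos: [0.4664, 0.2872, 0.2249]
ee_rot: [-3.142, 0.0, -1.798]
force: [-0.3, 0.8, 0.3]
width: 0.0858
```

Emit:
drive_tool(moves=[[0,0,-30,0,0,0,-1],[0,0,-75,0,0,0,-1],[0,0,-115,0,0,0,-1],[0,0,-115,0,0,0,-1],[0,0,-115,0,0,0,-1]])

```text
t: 25.85
eef_pos: [0.4661, 0.287, 0.3395]
ee_rot: [3.141, -0.0, -1.798]
force: [-0.8, 0.1, -0.7]
width: 0.0875
```

```bash
python3 - <<'E'
from h import *
p=to(388.8,-282.7,180,-103)
f=grab_frame("scene");P=cloud(f);m=(np.hypot(P[...,0]-.466,P[...,1]-.287)<.05)&(P[...,2]>.07)&(P[...,2]<.085)
v,u=np.nonzero(m);print(len(u),ray(f,u.mean(),v.mean(),.076),P[m].mean(0));save("s3.png",f["img"][40:220,200:400],3)
E
```

```text
at [ 466.1  287.   180.2 -103. ] w 87.5 F [-0.8  0.1 -0.7] shift [ 5.724e+02 -5.280e+01  2.000e-01] az -0.0 t 25.9
209 [0.46860883 0.28261806 0.076     ] [0.46850543 0.28281681 0.07588835]
```

View pics/s3.png

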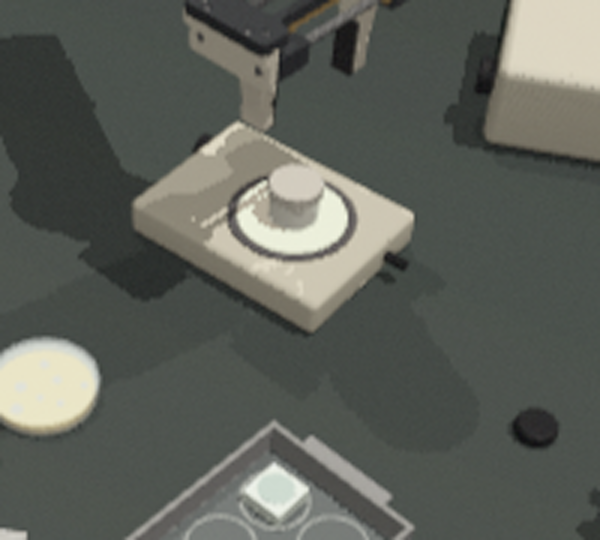

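```bash
python3 - <<'E'
from h import *
p=to(528.6,-291.5,180,-111)
E
```

```text
at [ 466.1  286.9  179.7 -103. ] w 87.7 F [-0.1  0.7  0. ] shift [ 5.495e+02 -1.910e+02 -3.000e-01] az 8.0 t 25.9
```

Emit:
drive_tool(moves=[[30,-10,0,0,0,1,-1],[85,-30,0,0,0,3,-1],[142,-50,0,0,0,5,-1],[200,-70,0,0,0,8,-1],[258,-90,0,0,0,8,-1],[315,-110,0,0,0,8,-1],[373,-130,0,0,0,8,-1],[430,-150,0,0,0,8,-1],[488,-170,0,0,0,8,-1],[530,-184,0,0,0,8,-1],[549.5,-191,0,0,0,8,-1],[549.5,-191,0,0,0,8,-1]])

```text
t: 27.4
eef_pos: [0.5288, -0.2921, 0.3384]
ee_rot: [3.139, -0.0, -1.939]
force: [-0.4, 1.0, 0.4]
width: 0.0876
```

Emit:
drive_tool(moves=[[0,0,0,0,0,0,-1],[0,0,0,0,0,0,-1],[0,0,0,0,0,0,-1]])

```text
t: 27.78
eef_pos: [0.5292, -0.2903, 0.3403]
ee_rot: [-3.141, 0.0, -1.936]
force: [-0.1, -0.6, 0.1]
width: 0.0874
```

```bash
python3 - <<'E'
from h import *
p=to(528.6,-291.5,64,-111)
E
```

```text
at [ 529.2 -290.3  181.  -110.9] w 87.4 F [-0.1 -0.6  0.1] shift [1.40e+00 1.00e-01 1.17e+02] az 0.1 t 27.8
```

Emit:
drive_tool(moves=[[1,0,40,0,0,0,-1],[1,0,80,0,0,0,-1],[1,0,110,0,0,0,-1],[1,0,116,0,0,0,-1],[1,0,116,0,0,0,-1],[1,0,116,0,0,0,-1],[1,0,116,0,0,0,1],[1,0,116,0,0,0,1],[1,0,116,0,0,0,1],[1,0,116,0,0,0,1],[1,0,116,0,0,0,1],[1,0,116,0,0,0,1]])

```text
t: 29.28
eef_pos: [0.5287, -0.2921, 0.2239]
ee_rot: [3.142, 0.0, -1.937]
force: [0.4, 0.8, 1.1]
width: 0.042
```

```bash
python3 - <<'E'
from h import *
p=to(618.8,-84.4,180,-111)
E
```

```text
at [ 528.7 -292.1   64.6 -111. ] w 42.0 F [0.4 0.8 1.1] shift [-226.2   -9.7 -115.4] az 0.0 t 29.3
```

Emit:
drive_tool(moves=[[0,0,-30,0,0,0,1],[0,0,-75,0,0,0,1],[0,0,-115,0,0,0,1],[-40,-2,-115,0,0,0,1],[-90,-4,-115,0,0,0,1],[-140,-6,-115,0,0,0,1],[-190,-8,-115,0,0,0,1],[-226,-9.7,-115,0,0,0,1],[-226,-9.7,-115,0,0,0,1],[-226,-9.7,-115,0,0,0,1],[-226,-9.7,-115,0,0,0,1],[-226,-9.7,-115,0,0,0,1]])

```text
t: 30.78
eef_pos: [0.6184, -0.0855, 0.339]
ee_rot: [-3.142, -0.0, -1.938]
force: [-0.5, -0.2, -2.1]
width: 0.0422
```

```bash
python3 - <<'E'
from h import *
p=to(618.8,-84.4,65.5,-111)
E
```

```text
at [ 618.4  -85.5  179.7 -111.1] w 42.2 F [-0.5 -0.2 -2.1] shift [ -1.1  -0.  114.2] az -0.1 t 30.8
```

Emit:
drive_tool(moves=[[-1,0,40,0,0,0,1],[-1,0,80,0,0,0,1],[-1,0,105,0,0,0,1],[-1,0,111,0,0,0,1],[-1,0,113,0,0,0,1],[-1,0,114,0,0,0,1],[-1,0,114,0,0,0,1],[-1,0,114,0,0,0,-1],[-1,0,114,0,0,0,-1],[-1,0,114,0,0,0,-1],[-1,0,114,0,0,0,-1],[-1,0,114,0,0,0,-1]])

```text
t: 32.28
eef_pos: [0.619, -0.0836, 0.2249]
ee_rot: [3.142, -0.0, -1.937]
force: [0.7, 0.0, -0.0]
width: 0.0852
```

```bash
python3 - <<'E'
from h import *
p=to(458.7,-287.1,180,-103)
E
```

```text
at [ 619.   -83.6   65.6 -111. ] w 85.2 F [ 0.7  0.  -0. ] shift [ 247.4   76.8 -114.4] az -8.0 t 32.3
```

Emit:
drive_tool(moves=[[0,0,-30,0,0,0,-1],[0,0,-75,0,0,0,-1],[0,0,-115,0,0,0,-1],[45,14,-115,0,0,-2,-1],[95,29,-115,0,0,-5,-1],[145,45,-115,0,0,-8,-1],[195,60,-115,0,0,-8,-1],[235,73,-115,0,0,-8,-1],[247.4,76.8,-115,0,0,-8,-1],[247.4,76.8,-115,0,0,-8,-1],[247.4,76.8,-115,0,0,-8,-1],[247.4,76.8,-115,0,0,-8,-1]])

```text
t: 33.78
eef_pos: [0.4594, -0.2865, 0.3398]
ee_rot: [3.142, 0.0, -1.796]
force: [0.1, 0.3, -1.1]
width: 0.0876
```

```bash
python3 - <<'E'
from h import *
p=to(458.7,-287.1,65,-103)
E
```

```text
at [ 459.4 -286.5  180.5 -102.9] w 87.6 F [ 0.1  0.3 -1.1] shift [  0.8   0.5 115.5] az 0.1 t 33.8
```

Emit:
drive_tool(moves=[[1,0,40,0,0,0,-1],[1,0,80,0,0,0,-1],[1,0,110,0,0,0,-1],[1,0,115,0,0,0,-1],[1,0,115,0,0,0,-1],[1,0,115,0,0,0,-1],[1,0,115,0,0,0,1],[1,0,115,0,0,0,1],[1,0,115,0,0,0,1],[1,0,115,0,0,0,1],[1,0,115,0,0,0,1],[1,0,115,0,0,0,1]])

```text
t: 35.28
eef_pos: [0.4585, -0.2881, 0.225]
ee_rot: [-3.142, -0.0, -1.797]
force: [0.0, 0.1, 1.7]
width: 0.0476
```

```bash
python3 - <<'E'
from h import *
p=to(645.4,29.8,180,-103)
E
```

```text
at [ 458.5 -288.1   65.7 -103. ] w 47.6 F [0.  0.1 1.7] shift [-351.7 -110.7 -114.3] az 0.0 t 35.3
```

Emit:
drive_tool(moves=[[0,0,-30,0,0,0,1],[0,0,-75,0,0,0,1],[0,0,-115,0,0,0,1],[-40,-13,-115,0,0,0,1],[-95,-30,-115,0,0,0,1],[-150,-47,-115,0,0,0,1],[-205,-65,-115,0,0,0,1],[-260,-82,-115,0,0,0,1],[-310,-98,-115,0,0,0,1],[-351.5,-110.7,-115,0,0,0,1],[-351.5,-110.7,-115,0,0,0,1],[-351.5,-110.7,-115,0,0,0,1]])

```text
t: 36.78
eef_pos: [0.645, 0.0296, 0.3392]
ee_rot: [3.14, -0.001, -1.797]
force: [-0.3, -0.7, -0.6]
width: 0.0476
```

```bash
python3 - <<'E'
from h import *
p=to(645.4,29.8,66,-103)
E
```

```text
at [ 645.    29.6  179.9 -103. ] w 47.6 F [-0.3 -0.7 -0.6] shift [ -0.3  -0.3 113.9] az 0.0 t 36.8
```

Emit:
drive_tool(moves=[[0,0,40,0,0,0,1],[0,0,80,0,0,0,1],[0,0,105,0,0,0,1],[0,0,111,0,0,0,1],[0,0,113,0,0,0,1],[0,0,114,0,0,0,1],[0,0,114,0,0,0,1],[0,0,114,0,0,0,-1],[0,0,114,0,0,0,-1],[0,0,114,0,0,0,-1],[0,0,114,0,0,0,-1],[0,0,114,0,0,0,-1]])

```text
t: 38.28
eef_pos: [0.6454, 0.0295, 0.2259]
ee_rot: [3.142, -0.0, -1.798]
force: [0.7, -0.3, 0.1]
width: 0.0869
```

```bash
python3 - <<'E'
from h import *
p=to(388.8,-282.7,180,-103)
E
```

```text
at [ 645.4   29.5   66.6 -103. ] w 86.9 F [ 0.7 -0.3  0.1] shift [ 361.9  179.8 -113.4] az 0.0 t 38.3
```

Emit:
drive_tool(moves=[[0,0,-30,0,0,0,-1],[0,0,-75,0,0,0,-1],[0,0,-115,0,0,0,-1],[45,22,-115,0,0,0,-1],[98,49,-115,0,0,0,-1],[150,75,-115,0,0,0,-1],[203,101,-115,0,0,0,-1],[256,127,-115,0,0,0,-1],[308,153,-115,0,0,0,-1],[350,174,-115,0,0,0,-1],[362,180,-115,0,0,0,-1],[362,180,-115,0,0,0,-1]])

```text
t: 39.78
eef_pos: [0.3882, -0.2833, 0.3411]
ee_rot: [-3.141, -0.0, -1.799]
force: [0.2, 0.4, -0.5]
width: 0.0878
```

Emit:
drive_tool(moves=[[0,0,0,0,0,0,-1],[0,0,0,0,0,0,-1],[0,0,0,0,0,0,-1]])

```text
t: 40.15
eef_pos: [0.3891, -0.2822, 0.3408]
ee_rot: [3.141, 0.0, -1.796]
force: [-0.7, 0.1, -0.4]
width: 0.0878
```

```bash
python3 - <<'E'
from h import *
p=to(388.8,-282.7,65,-103)
E
```

```text
at [ 389.1 -282.2  181.5 -102.9] w 87.8 F [-0.7  0.1 -0.4] shift [  0.5   0.2 116.5] az 0.1 t 40.1
```

Emit:
drive_tool(moves=[[0.5,0,40,0,0,0,-1],[0.5,0,80,0,0,0,-1],[0.5,0,110,0,0,0,-1],[0.5,0,116,0,0,0,-1],[0.5,0,116,0,0,0,-1],[0.5,0,116,0,0,0,-1],[0.5,0,116,0,0,0,1],[0.5,0,116,0,0,0,1],[0.5,0,116,0,0,0,1],[0.5,0,116,0,0,0,1],[0.5,0,116,0,0,0,1],[0.5,0,116,0,0,0,1]])

```text
t: 41.65
eef_pos: [0.3885, -0.2832, 0.2249]
ee_rot: [3.141, -0.0, -1.798]
force: [0.4, -0.5, 0.2]
width: 0.0374
```

```bash
python3 - <<'E'
from h import *
p=to(577.6,-17,180,-103)
E
```

```text
at [ 388.5 -283.2   65.6 -103. ] w 37.4 F [ 0.4 -0.5  0.2] shift [-301.9 -124.4 -114.4] az 0.0 t 41.6
```

Emit:
drive_tool(moves=[[0,0,-30,0,0,0,1],[0,0,-75,0,0,0,1],[0,0,-115,0,0,0,1],[-40,-16,-115,0,0,0,1],[-90,-37,-115,0,0,0,1],[-140,-57,-115,0,0,0,1],[-190,-78,-115,0,0,0,1],[-240,-99,-115,0,0,0,1],[-285,-117,-115,0,0,0,1],[-302,-124.4,-115,0,0,0,1],[-302,-124.4,-115,0,0,0,1],[-302,-124.4,-115,0,0,0,1]])

```text
t: 43.15
eef_pos: [0.5769, -0.0176, 0.3397]
ee_rot: [3.141, -0.0, -1.798]
force: [0.3, -0.8, -0.6]
width: 0.0373
```

```bash
python3 - <<'E'
from h import *
p=to(577.6,-17,66,-103)
E
```

```text
at [ 576.9  -17.6  180.4 -103. ] w 37.3 F [ 0.3 -0.8 -0.6] shift [ -0.8  -0.5 114.4] az -0.0 t 43.1
```

Emit:
drive_tool(moves=[[0,0,40,0,0,0,1],[0,0,80,0,0,0,1],[0,0,105,0,0,0,1],[0,0,111,0,0,0,1],[0,0,113,0,0,0,1],[0,0,114,0,0,0,1],[0,0,114,0,0,0,1],[0,0,114,0,0,0,-1],[0,0,114,0,0,0,-1],[0,0,114,0,0,0,-1],[0,0,114,0,0,0,-1],[0,0,114,0,0,0,-1]])

```text
t: 44.65
eef_pos: [0.5776, -0.0169, 0.2259]
ee_rot: [3.142, -0.0, -1.798]
force: [-0.3, -0.0, 0.5]
width: 0.082
```

Emit:
drive_tool(moves=[[0,0,-30,0,0,0,-1],[0,0,-75,0,0,0,-1],[0,0,-115,0,0,0,-1],[50,0,-120,0,0,0,-1],[100,0,-120,0,0,0,-1],[150,0,-120,0,0,0,-1],[200,0,-120,0,0,0,-1],[250,0,-120,0,0,0,-1],[300,0,-120,0,0,0,-1],[300,0,-120,0,0,0,-1],[300,0,-120,0,0,0,-1],[300,0,-120,0,0,0,-1]])

```text
t: 46.15
eef_pos: [0.5104, -0.3084, 0.346]
ee_rot: [-3.142, 0.0, -1.796]
force: [-0.1, -1.0, -0.4]
width: 0.0879
```

```bash
python3 - <<'E'
from h import *
f0=np.load("top0.npy",allow_pickle=True).item();f=grab_frame("top")
print(get_state()["qd"].round(3),get_state()["force"])
save("t3.png",f["img"][130:320,80:350],2.9)
b=np.zeros((384,512),bool); b[130:250,210:330]=1
g=b.copy(); g[:]=0; g[210:275,105:165]=1
for h in(f0,f):
    Z=cloud(h)[...,2]
    for bb,lo,hi in((b,.086,.11),(b,.028,.05),(g,.07,.09)):
        n,l,s,c=cv2.connectedComponentsWithStats((bb&(Z>lo)&(Z<hi)).astype(np.uint8))
        print(lo,[(ray(h,*c[i],hi if lo==.086 else .076 if lo>.05 else .036)[:2].round(3).tolist(),int(s[i,4])) for i in range(1,n) if s[i,4]>25])
E
```

```text
[ 0.002 -0.001  0.     0.    -0.002  0.001] [-0.30524181  0.1801664   0.3000421 ]
0.086 [([0.643, 0.029], 193), ([0.616, -0.082], 143), ([0.575, -0.018], 46)]
0.028 [([0.635, 0.07], 246), ([0.671, -0.026], 53), ([0.651, -0.103], 57), ([0.636, -0.027], 307), ([0.628, 0.025], 30), ([0.582, -0.118], 181), ([0.566, -0.07], 83), ([0.551, 0.033], 61), ([0.534, -0.039], 37), ([0.526, -0.094], 29)]
0.07 []
0.086 [([0.644, 0.03], 189), ([0.577, -0.017], 43)]
0.028 [([0.627, 0.059], 328), ([0.664, -0.057], 35), ([0.63, 0.024], 26), ([0.565, -0.069], 75), ([0.54, -0.103], 48), ([0.534, -0.037], 65)]
0.07 [([0.467, 0.287], 344)]
```

View pics/t3.png

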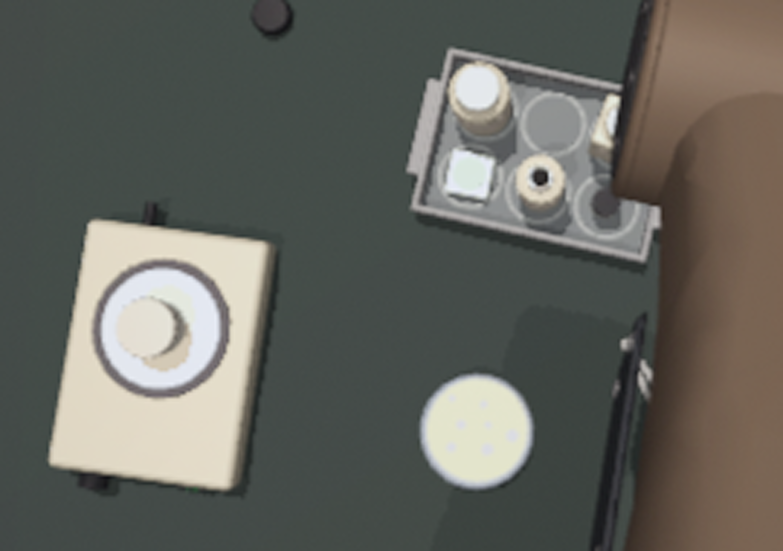

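```bash
python3 - <<'E'
from h import *
f0=np.load("scene0.npy",allow_pickle=True).item();f=grab_frame("scene")
for h in(f0,f):
    P=cloud(h);Z=P[...,2]
    m=(abs(P[...,0]-.605)<.08)&(abs(P[...,1]+.02)<.1)&(Z>.088)&(Z<.105)
    n,l,s,c=cv2.connectedComponentsWithStats(m.astype(np.uint8))
    print([(P[l==i].mean(0).round(3).tolist(),int(s[i,4])) for i in range(1,n) if s[i,4]>15])
job_done()
E
```

```text
[([0.648, 0.026, 0.094], 214), ([0.579, -0.022, 0.095], 43), ([0.62, -0.087, 0.093], 180)]
[([0.649, 0.026, 0.094], 214), ([0.581, -0.021, 0.095], 42), ([0.621, -0.086, 0.093], 176)]
the job is handed in; nothing more can be done
```

The task is done and handed in at about 46 s of robot time, with no verdict reported. I moved the three bottles onto the side mat, stood the pot on the lit glass, and put each bottle back on its original spot.

- **Bottles:** in the final scene-camera depth check, the round, square and dropper bottles each stand within about 2 mm of where they started. Their top heights are unchanged, so they are upright.
- **Pot:** the top camera puts it at (0.467, 0.287) m, against a measured glass centre of (0.466–0.467, 0.287) m. Right after placing, the scene camera read about 4 mm off in y, a difference between the two cameras and still well inside 15 mm.
- **Vial and block dish:** the vial read within about 1 mm of its start. I checked the block dish only by eye, and it still sits in its ring.
- **Robot:** at hand-in the arm was at rest, high and clear of everything. It hid the square bottle from the top camera, so I checked that bottle only with the scene camera.

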